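# Bring the red jar round to the front of the laundry carousel and hold it

### The arm

A 7-joint arm with a two-finger parallel gripper is mounted at the origin on the work surface. World frame = base frame: x ahead of the robot, y to its left, z up, the work surface at z = 0. Lengths are in m, angles in rad, forces in N, time in s.
With the tool pointing down it reaches from about 0.4 to 0.875 m from the base axis. Payload 6.5 kg.
Tool frame: the origin (TCP) lies at the very end of the fingers, on their centre line; the grasp point (between the pads) lies 19 mm behind it; z points along the fingers, y is the line along which they close (so a half turn about z gives the same grasp; the last joint's range is limited). The gripper opens to 85 mm and grips with 20 to 120 N. Pads are 22 mm wide; open, the fingers measure 114 mm over their backs; the gripper's body (76 mm by 85 mm) begins 54 mm behind the grasp point. The pads swing forward as they close: fully open they stand 13 mm farther back than shut.
Start: joints at [-1.375, 0.536, -0.004, 1.538, 0.003, 1.067, -0.071], TCP at [0.168, 0.628, 0.231] pointing down, gripper open.
Joint ranges: [-2.7, 2.7], [-0.37, 2.16], [-1.27, 1.26], [0.24, 2.4], [-1.31, 4.45], [0.19, 1.91], [-2.76, 2.76]. Speed limits (rad/s): [2.39, 2.39, 3.14, 3.14, 3.14, 3.14, 3.14].

### API

Orientations are given as a unit quaternion [x, y, z, w].
In Python, from station import sensors, read_camera, job, spotter gives the robot as it stands.
- The arm moves only by the shell command python3 -m handwheel 'ROWS' [OPENING] [FORCE]. ROWS is JSON, a list of rows, each a list of 6 numbers: the shift along the tool's x, y, z scaled (see below), then the turn, a rotation vector about the tool's x, y, z scaled (see below). In form: [[tx, ty, tz, wx, wy, wz], ...]. A call has 1 to 10 rows; each row shifts and turns the commanded pose from where the row before left it, along the tool's axes as they then stand; what a row does not reach is not made up. The controller multiplies each number of a shift by 75 mm and each number of a turn by 1.5 rad. A row lasts 1/12 s, in which the tool goes at most 41.7 mm and 7.16 degrees, less where a joint would pass 70% of its speed; a pose out of reach is approached as far as the arm can. A call with a number of a shift or a turn outside -1 to 1 is refused whole. A call with a gripper value outside its range is refused whole. OPENING is the opening, from -1 (shut) to 1 (fully open), set as the call begins (- or left out, the last holds). The fingers move at their own pace and stop on an object; FORCE is the grip in N (left out, the last holds). Time passes only in rows, so rows that do not move let the fingers close. It gives the time, the measured TCP pose, the force, the opening and the grip force at its end, in the units of the state.
- sensors.get_obs(): the state, without advancing time (a new reading comes with each control period).
- read_camera(name): name is "side" or "top"; returns a dict with "img" (400x640x3 uint8, blue, green, red), "z_map" (400x640 float32, m along the optical axis (not along the pixel's ray), 0 where there is no reading), "K" (3x3 intrinsics, pixels), "dist_coeffs" ([k1, k2, p1, p2, k3] as OpenCV has them; the pictures are not rectified), "R" (3x3) and "t" (3): a world point X has camera coordinates R X + t. Camera axes: x right, y down, z forward; pixel columns grow to the right and rows downward; lengths in m; the calibration is good to about 2 mm. A picture is of the moment at which its call begins.
- job.close_job(): hands the job in; it is judged then, once.
Trained networks look in the newest picture that a camera, given by its name, has taken for a name from the list of things; names that differ only in an ending like _2 or _b are one class to them, and where a whole thing is asked for, a point or a joint stands for the part that bears it (a point fixed in the world has none). Each returns a list of dicts, best first, with "score" (0 to 1); they miss things now and then, are a little off and sometimes report something else, mostly with a low value. They report only what shows in the picture. A call takes as long as a camera call. They do not tell look-alikes from the thing itself.
- spotter.outline_of(camera, target): "mask" (400x640 bool, what is visible of it).
- spotter.place_of(camera, target): "position" ([x, y, z] in m, in world coordinates, good to about 4 mm: a listed point, or the origin of a listed thing).
The state is a dict: "t": time; "qpos": joint angles; "qd": joint speeds; "joint_torque": joint torques, N m; "tcp_pos": TCP position; "tool_rot": TCP orientation; "contact_force": force on the tool from outside, world axes, zero at the start; "wrist_torque": the same for the moment, N m; "finger_gap": finger opening in m; "grasp_force": force on a finger pad.
Only numpy, scipy, OpenCV 4.12 (cv2) and the standard library are available. Lean on these libraries where they do the work, as an engineer would, in place of code of your own. Each camera call takes 0.05 s, during which the arm holds its last target. There are 200 camera calls.

### The job

Pick up the blue bottle with the white cap that was left standing at the front of the jar carousel and stand it upright in the steel tray, before turning the carousel. Then turn the carousel smoothly, either way round, until the jar with the red lid and spout sits squarely at the front, over the yellow tongue of the carousel's base, and finish while still gripping that jar by its red knob, holding the turntable still: do not let go at the end. Leave the powder tub, the mug and the softener bottle where they stand.

Things in the scene. Friction and masses are not known exactly. Their poses are not given: they have to be found in the camera images.
- carousel_base: Fixed base of the carousel: grey disc, 170 mm across, 14 mm high; it never moves during a run. Origin: on the counter, on the carousel's vertical turning axis. A yellow tongue, 26 mm wide and 8 mm high, points along its own -x (the front: roughly towards the robot, up to 20 degrees askew) and ends 138 mm from the axis, showing 20 mm past the platter.
- hub (a point): Top of the 36 mm wide steel hub, on the axis, 54 mm above the counter. It is part of the turntable: a round wooden platter, 236 mm across, top 26 mm up, with four white jars fixed 90 degrees apart, centres 85 mm from the axis. Jars are 66 mm across; lid tops 109 mm above the counter, each with an upright round knob 20 mm across, up to 135 mm. One is red-lidded, the others grey or blue.
- front_mark (a point): Point 85 mm in front of the turning axis, 22 mm above the counter: the spot, in line with the yellow tongue, over which the red jar's centre must come. Fixed.
- carousel (a joint): Angle of the turntable in rad, growing counter-clockwise seen from above; 0 (or any full turn) when the red jar is exactly at the front mark. No end stops; starts between 1.0 and 5.28. It turns freely with light friction (about 0.05 N m) and stays roughly where it is left.
- red_jar: The marked jar, fixed on the platter: white, with red lid, knob and band, 66 mm across. Origin: centre of its underside, 25 mm above the counter. Its own -x points radially away from the turning axis; that way a red spout (24 mm wide, 18 mm high, its middle 80 mm above the counter) sticks out to 165 mm from the turning axis, so it would strike the bottle left at the front.
- red_knob (a point): Middle of the grip height of the red knob (20 mm across, upright round), on the red jar's centre line, 122 mm above the counter, 13 mm above the lid top. The jar cannot be lifted or turned in its seat, only carried round with the platter; the round knob slips round between finger pads, so the grip may keep its direction.
- bottle: Loose blue stain-remover bottle, about 0.22 kg, standing upright on the counter about 172 mm in front of the carousel's axis. Body 54 mm across up to 100 mm high, then a shoulder; round white cap 32 mm across from 128 to 174 mm above its underside, good to grip from above. Origin: centre of its underside.
- tray: Fixed, empty, open steel tray on the counter to one side (left or right), 170 x 170 mm outside, 28 mm high, walls 5 mm, floor 5 mm thick. Origin: centre of its underside; x and y along its sides.
- powder_tub: Bystander: cream powder tub with green lid, 104 mm across, 119 mm high, on the other side than the tray. Origin: centre of underside. Leave alone.
- mug: Bystander: dark red mug, 76 mm across, 85 mm high, handle at its +y, beside the carousel on one side. Origin: centre of underside. Leave alone.
- softener: Bystander: lilac bottle with blue cap, 68 mm across, 160 mm high, beside the carousel on the other side. Origin: centre of underside. Leave alone.
There are look-alikes about, which are no part of the job. Leave any turquoise look-alike of the tray alone.

How it is judged:
By the outcome, as a careful person would: the job done as asked, in the order asked, and still so for the second after the job is handed in, while the arm keeps its last pose, push and grip.
It also fails if it takes over 58 s, if anything falls off the work surface, if the arm or the gripper's body presses on something with over 40 N, if the wrist force passes 120 N, or if a joint passes its speed limit or range.

## Working session

There is one attempt and no reset: what is moved stays moved. The work goes in short steps, Python scripts to look and compute and a shell command to move; the robot and the scene stay as the last step left them, time stands still between calls to the robot, and variables do not carry over. Pictures are saved under pics/ and viewed, at most 10 in all, crops included, and the job is handed in when it is done.

```bash
mkdir -p pics; ls
python3 - <<'E'
from station import sensors, read_camera, job, spotter
import cv2,numpy as np
o=sensors.get_obs(); print(o['t'],o['tcp_pos'],o['tool_rot'],o['finger_gap'])
for c in ("top","side"):
    d=read_camera(c); cv2.imwrite(f"pics/{c}0.png",d["img"])
    for n in ["carousel_base","hub","front_mark","red_jar","red_knob","bottle","tray","powder_tub","mug","softener"]:
        try: print(c,n,[(np.round(r["position"],3).tolist(),round(r["score"],2)) for r in spotter.place_of(c,n)][:4])
        except Exception as e: print(c,n,e)
E
```

```text
pics
0.0 [0.16810196 0.62721189 0.23039176] [ 1.30500826e-01  9.91447792e-01 -8.98990662e-04 -4.39301297e-05] 0.08535736196254182
top carousel_base [([0.606, 0.02, -0.002], 0.64)]
top hub [([0.606, 0.018, 0.051], 0.97), ([0.444, -0.044, -0.002], 0.57), ([0.699, -0.324, -0.001], 0.15)]
top front_mark [([0.523, -0.008, 0.022], 0.64)]
top red_jar [([0.611, 0.103, 0.022], 0.74)]
top red_knob [([0.611, 0.107, 0.122], 0.59)]
top bottle [([0.444, -0.042, 0.0], 0.63)]
top tray [([0.449, 0.356, -0.001], 0.63)]
top powder_tub [([0.451, -0.334, -0.003], 0.87)]
top mug [([0.696, -0.323, 0.001], 0.78)]
top softener [([0.672, 0.352, -0.001], 0.62), ([0.521, -0.012, 0.019], 0.47)]
side carousel_base [([0.608, 0.021, 0.0], 0.85)]
side hub [([0.605, 0.018, 0.056], 0.91), ([0.446, -0.047, 0.002], 0.59)]
side front_mark [([0.526, -0.008, 0.022], 0.71)]
side red_jar [([0.607, 0.106, 0.025], 0.81)]
side red_knob [([0.609, 0.103, 0.125], 0.68), ([0.609, 0.106, 0.025], 0.68)]
side bottle [([0.447, -0.048, 0.0], 0.89), ([0.445, 0.354, -0.0], 0.57)]
side tray [([0.443, 0.356, 0.002], 0.74), ([0.435, 0.616, -0.0], 0.56)]
side powder_tub [([0.447, -0.337, -0.002], 0.66)]
side mug [([0.697, -0.324, 0.001], 0.57)]
side softener [([0.668, 0.35, 0.004], 0.86)]
```

View pics/top0.png

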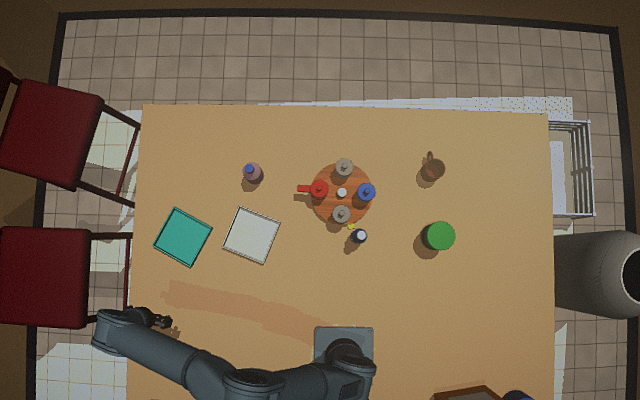

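View pics/side0.png

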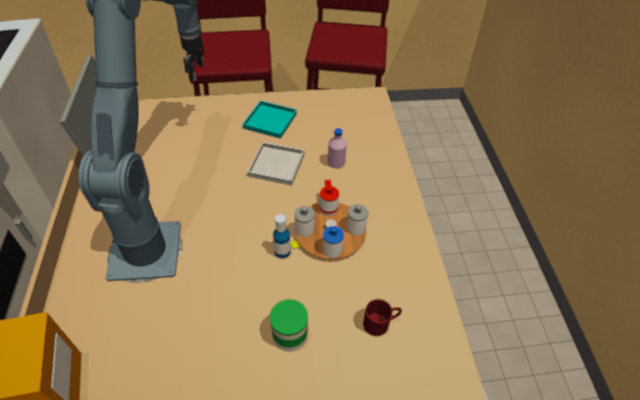

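The top view shows the bottle at (361,237), in front of the carousel at (342,192). Its red spouted jar is at (318,188), pointing left. There are two tray candidates: grey steel at (251,236) and a turquoise look-alike at (183,237). The steel one fits the description. I'll confirm it and the bottle in one crop.

```bash
cat > h.py <<'E'
from station import sensors, read_camera, job, spotter
import cv2,numpy as np
def ray(d,px,z):
    """pixels (n,2) -> world points at height z"""
    u=cv2.undistortPoints(np.float32(px).reshape(-1,1,2),d["K"],np.asarray(d["dist_coeffs"],float))[:,0]
    R=np.asarray(d["R"]);C=-R.T@np.asarray(d["t"]).ravel()
    v=np.c_[u,np.ones(len(u))]@R
    return C+v*((z-C[2])/v[:,2])[:,None]
def blob(img,lo,hi,box):
    x0,y0,x1,y1=box
    m=cv2.inRange(cv2.cvtColor(img,cv2.COLOR_BGR2HSV),np.array(lo),np.array(hi))
    k=np.zeros_like(m);k[y0:y1,x0:x1]=m[y0:y1,x0:x1]
    ys,xs=np.nonzero(k);return np.c_[xs,ys].astype(float)
def avg(n,k=4):
    P=[]
    for c in ("top","side"):
        for _ in range(k):
            read_camera(c)
            r=spotter.place_of(c,n)
            if r:P.append(np.r_[r[0]["position"],r[0]["score"]])
    return np.round(P,3)
E
python3 - <<'E'
from h import *
d=read_camera("top");im=d["img"]
cv2.imwrite("pics/crop1.png",cv2.resize(im[150:275,140:390],None,fx=3.2,fy=3.2,interpolation=cv2.INTER_CUBIC))
p=blob(im,(0,0,150),(179,90,255),(350,225,372,248)); print("cap",len(p),p.mean(0),ray(d,p.mean(0),.174))
for n in ("bottle","tray"): 
    m=spotter.outline_of("top",n)
    for r in m[:2]:
        ys,xs=np.nonzero(r["mask"]);print(n,r["score"],xs.mean(),ys.mean(),len(xs),cv2.minAreaRect(np.c_[xs,ys].astype(np.float32)))
        if n=="tray": print(ray(d,[[xs.mean(),ys.mean()]],.02))
for n in ("bottle","hub","red_knob","front_mark","tray"): print(n,avg(n,2).tolist())
E
```

```text
cap 61 [361.        234.6557377] [[ 0.44525881 -0.04259379  0.174     ]]
bottle 0.7 358.11560693641616 235.95953757225433 173 ((358.0, 236.0), (14.0, 14.0), 90.0)
bottle 0.42 340.6554595928439 192.73997532387415 3242 ((341.19171142578125, 193.37989807128906), (67.83885192871094, 60.958641052246094), 49.184913635253906)
tray 0.98 251.04624823029732 234.16139688532326 2119 ((251.02029418945312, 234.28427124023438), (46.26456832885742, 46.901824951171875), 22.47943687438965)
[[0.44444237 0.35404627 0.02      ]]
tray 0.86 181.68173076923077 236.73990384615385 2080 ((181.59616088867188, 236.29444885253906), (47.03965759277344, 46.194271087646484), 28.886581420898438)
[[0.42785017 0.61763503 0.02      ]]
bottle [[0.443, -0.044, 0.003, 0.57], [0.525, -0.009, 0.021, 0.66], [0.447, -0.048, 0.003, 0.87], [0.448, -0.048, 0.004, 0.82]]
hub [[0.606, 0.019, 0.049, 0.75], [0.605, 0.016, 0.055, 0.82], [0.606, 0.014, 0.056, 0.9]]
red_knob [[0.614, 0.1, 0.12, 0.86], [0.612, 0.106, 0.12, 0.57], [0.611, 0.104, 0.122, 0.9], [0.607, 0.101, 0.123, 0.74]]
front_mark [[0.525, -0.009, 0.021, 0.8], [0.525, -0.006, 0.024, 0.88], [0.525, -0.006, 0.022, 0.62], [0.525, -0.008, 0.021, 0.75]]
tray [[0.427, 0.617, 0.0, 0.73], [0.428, 0.615, -0.002, 0.87], [0.43, 0.613, 0.002, 0.93], [0.43, 0.613, 0.003, 0.9]]
```

View pics/crop1.png

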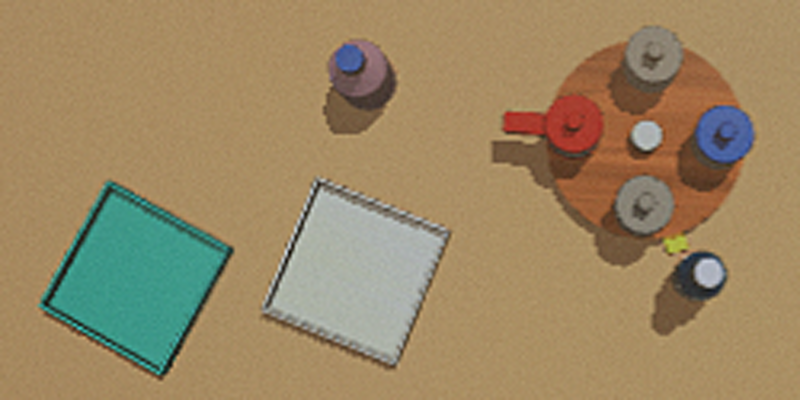

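Steel tray at crop (355,273), turquoise look-alike at (137,280). The bottle is at crop (705,275), beside the yellow tongue at (675,243). The grey tray and this bottle are the ones meant. Moving now.

```bash
python3 -m handwheel '[[-0.5,0,0,0,0,-0.058],[-0.5,0,0,0,0,-0.058],[-0.5,0,0,0,0,-0.058],[-0.45,0,0,0,0,0],[-0.45,0,0,0,0,0],[-0.45,0,0,0,0,0],[-0.45,0,0,0,0,0],[-0.45,0,0,0,0,0],[0,-0.5,0,0,0,0],[0,-0.5,0,0,0,0]]' 1 40
python3 -m handwheel '[[0,-0.5,0,0,0,0],[0,-0.5,0,0,0,0],[0,-0.5,0,0,0,0],[0,-0.5,0,0,0,0],[0,-0.5,0,0,0,0],[0,-0.5,0,0,0,0],[0,-0.5,0,0,0,0],[0,-0.5,0,0,0,0],[0,-0.5,0,0,0,0],[0,-0.5,0,0,0,0]]'
```

```text
t: 4.08
tcp_pos: [0.4494, 0.5329, 0.2283]
tool_rot: [0.001, 1.0, -0.001, -0.0]
contact_force: [0.4, -0.7, 0.2]
finger_gap: 0.0853
grasp_force: 0.0
t: 4.92
tcp_pos: [0.447, 0.1565, 0.2316]
tool_rot: [0.0, 1.0, 0.0, 0.0]
contact_force: [-0.5, 0.0, -0.1]
finger_gap: 0.0852
grasp_force: 0.0
```

```bash
python3 -m handwheel '[[0,-0.5,0,0,0,0],[0,-0.5,0,0,0,0],[0,-0.5,0,0,0,0],[0,-0.5,0,0,0,0],[0,-0.4,0,0,0,0],[0,-0.2,0,0,0,0],[0,0,0,0,0,0],[0,0,0,0,0,0]]'
```

```text
t: 5.58
tcp_pos: [0.447, -0.0372, 0.2314]
tool_rot: [0.001, 1.0, 0.0, 0.0]
contact_force: [0.1, 1.0, 0.0]
finger_gap: 0.0848
grasp_force: 0.0
```

```bash
python3 -m handwheel '[[0,-0.1,0.2,0,0,0],[0,0,0.3,0,0,0],[0,0,0.3,0,0,0],[0,0,0.25,0,0,0],[0,0,0.18,0,0,0],[0,0,0.1,0,0,0],[0,0,0,0,0,0]]'
python3 -m handwheel '[[0,0,0,0,0,0],[0,0,0,0,0,0],[0,0,0,0,0,0],[0,0,0,0,0,0],[0,0,0,0,0,0],[0,0,0,0,0,0],[0,0,0,0,0,0],[0,0,0,0,0,0]]' -1 40
```

```text
t: 6.17
tcp_pos: [0.4462, -0.0428, 0.1303]
tool_rot: [-0.001, 1.0, 0.0, -0.001]
contact_force: [-0.5, -0.6, -0.5]
finger_gap: 0.0854
grasp_force: 0.0
t: 6.83
tcp_pos: [0.4476, -0.0441, 0.1323]
tool_rot: [0.0, 1.0, 0.0, 0.001]
contact_force: [-0.4, 0.3, 5.9]
finger_gap: 0.0313
grasp_force: 39.3
```

```bash
python3 -m handwheel '[[0,0,-0.1,0,0,0],[0,0,-0.2,0,0,0],[0,0,-0.25,0,0,0],[0,0,-0.25,0,0,0],[0,0.1,-0.1,0,0,0],[0,0.2,0,0,0,0],[0,0.3,0,0,0,0],[0,0.4,0,0,0,0],[0,0.4,0,0,0,0],[0,0.4,0,0,0,0]]'
python3 -m handwheel '[[0,0.4,0,0,0,0],[0,0.4,0,0,0,0],[0,0.4,0,0,0,0],[0,0.4,0,0,0,0],[0,0.4,0,0,0,0],[0,0.4,0,0,0,0],[0,0.4,0,0,0,0],[0,0.3,0,0,0,0],[0,0.2,0,0,0,0],[0,0.1,0,0,0,0]]'
python3 -m handwheel '[[0,0.1,0,0,0,0],[0,0,0,0,0,0],[0,0,0,0,0,0]]'
```

```text
t: 7.67
tcp_pos: [0.4463, 0.0923, 0.1988]
tool_rot: [0.001, 1.0, -0.0, -0.0]
contact_force: [-0.5, 0.6, -3.0]
finger_gap: 0.0312
grasp_force: 40.0
t: 8.5
tcp_pos: [0.446, 0.3482, 0.1985]
tool_rot: [-0.001, 1.0, 0.0, -0.001]
contact_force: [0.1, 0.7, -2.5]
finger_gap: 0.031
grasp_force: 40.1
t: 8.75
tcp_pos: [0.4475, 0.3519, 0.1989]
tool_rot: [0.001, 1.0, -0.001, -0.0]
contact_force: [0.2, -0.1, -2.9]
finger_gap: 0.0312
grasp_force: 40.1
```

```bash
python3 -m handwheel '[[0,0,0.1,0,0,0],[0,0,0.2,0,0,0],[0,0,0.2,0,0,0],[0,0,0.15,0,0,0],[0,0,0.08,0,0,0],[0,0,0.04,0,0,0],[0,0,0.02,0,0,0],[0,0,0.0,0,0,0]]'
python3 -m handwheel '[[0,0,0.015,0,0,0],[0,0,0.015,0,0,0],[0,0,0,0,0,0]]'
```

```text
t: 9.42
tcp_pos: [0.4475, 0.3532, 0.1399]
tool_rot: [0.001, 1.0, 0.0, 0.0]
contact_force: [0.3, 0.1, -3.1]
finger_gap: 0.031
grasp_force: 40.2
t: 9.67
tcp_pos: [0.4474, 0.3533, 0.1378]
tool_rot: [0.0, 1.0, 0.0, 0.0]
contact_force: [-0.8, 0.4, -3.1]
finger_gap: 0.0312
grasp_force: 40.2
```

```bash
python3 -m handwheel '[[0,0,0.01,0,0,0],[0,0,0.01,0,0,0],[0,0,0.01,0,0,0],[0,0,0,0,0,0]]'
```

```text
t: 10.0
tcp_pos: [0.448, 0.3537, 0.1374]
tool_rot: [0.0, 1.0, 0.001, 0.001]
contact_force: [-3.1, -2.3, 13.4]
finger_gap: 0.0312
grasp_force: 41.7
```

Seated on the tray floor. Releasing and rising.

```bash
python3 -m handwheel '[[0,0,-0.015,0,0,0],[0,0,0,0,0,0],[0,0,0,0,0,0],[0,0,0,0,0,0],[0,0,0,0,0,0],[0,0,0,0,0,0]]' 1
python3 -m handwheel '[[0,0,-0.1,0,0,0],[0,0,-0.3,0,0,0],[0,0,-0.4,0,0,0],[0,0,-0.3,0,0,0],[0,0,-0.1,0,0,0],[0,0,0,0,0,0]]'
python3 - <<'E'
from h import *
d=read_camera("top");im=d["img"];s=read_camera("side")
cv2.imwrite("pics/top1.png",np.vstack([cv2.resize(im[140:270,210:390],(720,520)[:2])[:300*2]]))
np.savez("d.npz",img=im,K=d["K"],dist_coeffs=d["dist_coeffs"],R=d["R"],t=d["t"])
np.savez("s.npz",img=s["img"],K=s["K"],dist_coeffs=s["dist_coeffs"],R=s["R"],t=s["t"])
cv2.imwrite("pics/side1.png",cv2.resize(s["img"][110:280,230:400],None,fx=3.5,fy=3.5))
for n in ("bottle","hub","front_mark","red_knob"): print(n,avg(n,2).tolist())
E
```

```text
t: 10.5
tcp_pos: [0.4472, 0.3532, 0.1363]
tool_rot: [0.0, 1.0, -0.0, -0.0]
contact_force: [-0.5, -0.8, -0.4]
finger_gap: 0.0853
grasp_force: 0.0
t: 11.0
tcp_pos: [0.4485, 0.3542, 0.229]
tool_rot: [0.0, 1.0, 0.002, 0.002]
contact_force: [-0.7, 1.4, 0.4]
finger_gap: 0.0856
grasp_force: 0.0
bottle [[0.444, 0.353, 0.005, 0.36], [0.445, 0.354, 0.004, 0.59], [0.443, 0.351, 0.006, 0.85]]
hub [[0.606, 0.024, 0.052, 0.74], [0.606, 0.019, 0.049, 0.81], [0.609, 0.02, 0.056, 0.88], [0.608, 0.019, 0.055, 0.87]]
front_mark [[0.523, -0.008, 0.022, 0.67], [0.527, -0.005, 0.021, 0.71], [0.524, -0.01, 0.024, 0.9], [0.525, -0.01, 0.022, 0.62]]
red_knob [[0.613, 0.103, 0.122, 0.75], [0.611, 0.106, 0.119, 0.6], [0.61, 0.102, 0.122, 0.58], [0.608, 0.106, 0.123, 0.86]]
```

View pics/side1.png

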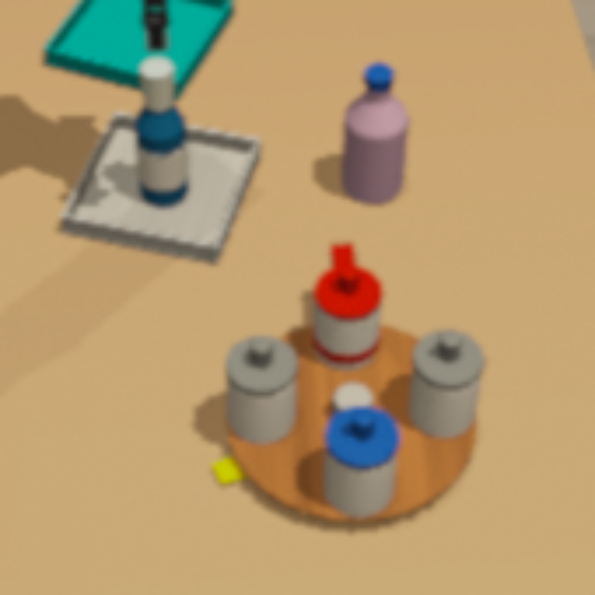

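View pics/top1.png

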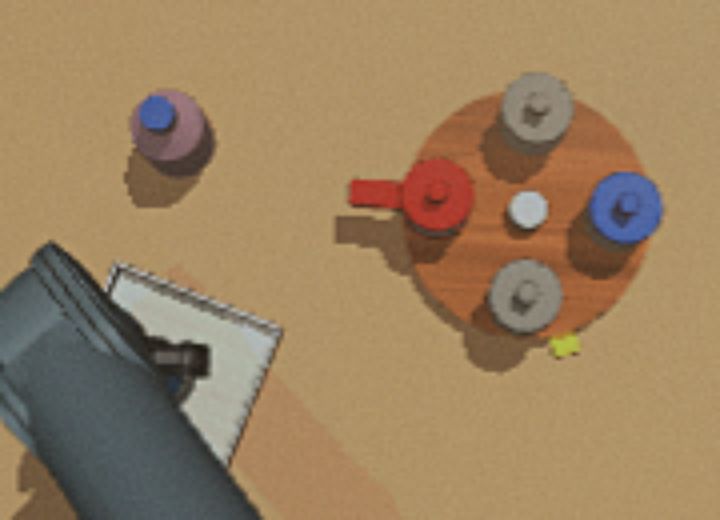

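The bottle stands upright in the steel tray (side crop (163,150)). The yellow tongue is at side crop (227,470) and top crop (565,346). Next I measure the tongue, hub and knob accurately.

Run:
```python
from h import *
hubs=dict(top=[342,192],side=[230+352/3.5,110+398/3.5])
for c,f,box in (("top","d.npz",(340,215,365,235)),("side","s.npz",(285,235,305,252))):
    d=dict(np.load(f));im=d["img"]
    y=blob(im,(23,120,100),(36,255,255),box);T=ray(d,y.mean(0),.007)[0]
    hx,hy=np.round(hubs[c]).astype(int)
    h=blob(im,(0,0,130),(179,70,255),(hx-7,hy-6,hx+7,hy+6));H=ray(d,h.mean(0),.054)[0]
    hsv=im.copy()
    r=np.vstack([blob(im,(0,170,60),(6,255,255),(290,150,345,230)),blob(im,(174,170,60),(179,255,255),(290,150,345,230))])
    v=T-H
    print(c,len(y),"tongue",T.round(4),len(h),"hub",H.round(4),"dist",np.linalg.norm(v[:2]).round(4),"ang",np.degrees(np.arctan2(v[1],v[0])).round(2),"redpx",len(r),ray(d,r.mean(0),.109)[0].round(4))
```

```text
top 33 tongue [ 0.4845 -0.02    0.007 ] 69 hub [0.6074 0.0188 0.054 ] dist 0.1288 ang -162.49 redpx 328 [0.6111 0.117  0.109 ]
side 58 tongue [ 0.4851 -0.0207  0.007 ] 62 hub [0.6058 0.0184 0.054 ] dist 0.1269 ang -162.04 redpx 279 [0.6081 0.0994 0.109 ]
```

```bash
python3 -m handwheel '[[-0.13,-0.2,0,0,0,0],[-0.27,-0.42,0,0,0,0],[-0.27,-0.42,0,0,0,0],[-0.27,-0.42,0,0,0,0],[-0.27,-0.42,0,0,0,0],[-0.27,-0.42,0,0,0,0],[-0.27,-0.42,0,0,0,0],[-0.27,-0.42,0,0,0,0],[-0.14,-0.2,0,0,0,0],[0,0,0,0,0,0]]' 0.2 60
python3 -m handwheel '[[0,0,0.15,0,0,0],[0,0,0.25,0,0,0],[0,0,0.25,0,0,0],[0,0,0.2,0,0,0],[0,0,0.1,0,0,0],[0,0,0,0,0,0],[0,0,0,0,0,0]]'
```

```text
t: 13.53
tcp_pos: [0.6115, 0.096, 0.2265]
tool_rot: [0.004, 1.0, -0.002, 0.001]
contact_force: [0.7, -0.3, 0.5]
finger_gap: 0.0515
grasp_force: 0.0
t: 14.12
tcp_pos: [0.6086, 0.1037, 0.155]
tool_rot: [-0.0, 1.0, 0.0, -0.0]
contact_force: [0.5, 0.7, 0.9]
finger_gap: 0.0511
grasp_force: 0.0
```

```bash
python3 -m handwheel '[[-0.02,0,0.15,0,0,0],[0,0,0.15,0,0,0],[0,0,0.1,0,0,0],[0,0,0.08,0,0,0],[0,0,0.04,0,0,0],[0,0,0.03,0,0,0],[0,0,0,0,0,0],[0,0,0,0,0,0]]'
```

```text
t: 14.78
tcp_pos: [0.6108, 0.1026, 0.1141]
tool_rot: [0.0, 1.0, 0.0, 0.0]
contact_force: [0.6, 0.9, 0.2]
finger_gap: 0.0509
grasp_force: 0.0
```

```bash
python3 -m handwheel '[[0,0,0,0,0,0],[0,0,0,0,0,0],[0,0,0,0,0,0],[0,0,0,0,0,0],[0,0,0,0,0,0],[0,0,0,0,0,0]]' -1 60
python3 - <<'E'
from h import *
s=read_camera("side")
cv2.imwrite("pics/side2.png",cv2.resize(s["img"][110:280,230:400],None,fx=3.5,fy=3.5))
E
```

```text
t: 15.28
tcp_pos: [0.6111, 0.1033, 0.1146]
tool_rot: [0.0, 1.0, 0.0, 0.001]
contact_force: [-1.5, 2.7, 5.7]
finger_gap: 0.0177
grasp_force: 58.6
```

View pics/side2.png

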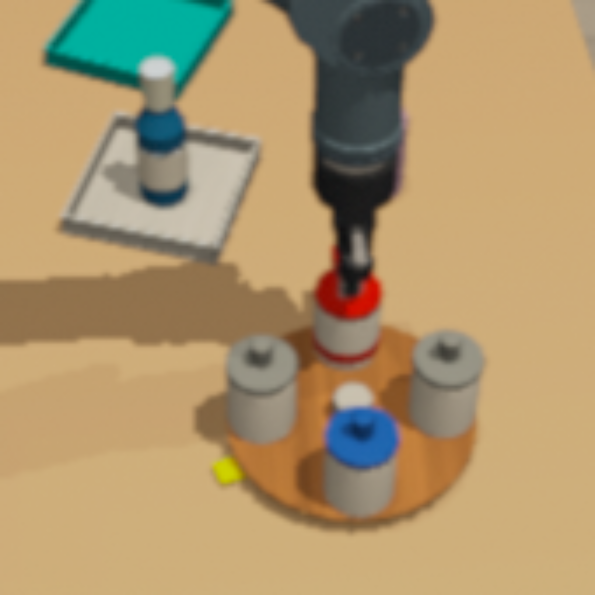

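The gripper is closed on the red knob (crop (352,285)). Next I work out the arc increments.

Run:
```python
from h import *
H=np.array([.6067,.0187]);p0=np.array([.6111,.1033]);a0=np.degrees(np.arctan2(*(p0-H)[::-1]));a1=197.8
w=np.minimum(1,np.minimum(np.arange(1,41)/5,np.arange(40,0,-1)/5));a=np.radians(a0+(a1-a0)*np.cumsum(w)/w.sum())
P=H+.085*np.c_[np.cos(a),np.sin(a)];Q=np.vstack([p0,P])
U=np.round(np.diff(Q,axis=0)/.075*[-1,1],3)
# carry rounding
print(a0);print(*[str([[x,y,0,0,0,0] for x,y in U[i:i+10].tolist()]).replace(" ","") for i in (0,10,20,30)],sep="\n");print(P[[9,19,29,39]].round(4))
```

```text
87.02276018917911
[[0.012,0.004,0,0,0,0],[0.024,0.001,0,0,0,0],[0.037,0.0,0,0,0,0],[0.049,-0.002,0,0,0,0],[0.061,-0.005,0,0,0,0],[0.06,-0.008,0,0,0,0],[0.06,-0.011,0,0,0,0],[0.059,-0.015,0,0,0,0],[0.058,-0.018,0,0,0,0],[0.057,-0.021,0,0,0,0]]
[[0.056,-0.024,0,0,0,0],[0.055,-0.027,0,0,0,0],[0.053,-0.03,0,0,0,0],[0.051,-0.033,0,0,0,0],[0.05,-0.035,0,0,0,0],[0.048,-0.038,0,0,0,0],[0.045,-0.04,0,0,0,0],[0.043,-0.043,0,0,0,0],[0.041,-0.045,0,0,0,0],[0.038,-0.047,0,0,0,0]]
[[0.036,-0.049,0,0,0,0],[0.033,-0.051,0,0,0,0],[0.03,-0.053,0,0,0,0],[0.027,-0.054,0,0,0,0],[0.025,-0.056,0,0,0,0],[0.021,-0.057,0,0,0,0],[0.018,-0.058,0,0,0,0],[0.015,-0.059,0,0,0,0],[0.012,-0.06,0,0,0,0],[0.009,-0.06,0,0,0,0]]
[[0.006,-0.061,0,0,0,0],[0.002,-0.061,0,0,0,0],[-0.001,-0.061,0,0,0,0],[-0.004,-0.061,0,0,0,0],[-0.007,-0.06,0,0,0,0],[-0.011,-0.06,0,0,0,0],[-0.011,-0.047,0,0,0,0],[-0.009,-0.035,0,0,0,0],[-0.007,-0.023,0,0,0,0],[-0.004,-0.012,0,0,0,0]]
[[ 0.5754  0.0977]
 [ 0.5393  0.0705]
 [ 0.5223  0.0288]
 [ 0.5258 -0.0073]]
```

```bash
python3 -m handwheel '[[0.012,0.002,0,0,0,0],[0.024,0.001,0,0,0,0],[0.037,0,0,0,0,0],[0.049,-0.002,0,0,0,0],[0.061,-0.005,0,0,0,0],[0.06,-0.008,0,0,0,0],[0.06,-0.011,0,0,0,0],[0.059,-0.015,0,0,0,0],[0.058,-0.018,0,0,0,0],[0.057,-0.021,0,0,0,0]]'
python3 - <<'E'
from h import *
print(avg("red_knob",1).tolist(), avg("red_jar",1).tolist())
E
```

```text
t: 16.17
tcp_pos: [0.5751, 0.0986, 0.1146]
tool_rot: [-0.0, 1.0, 0.001, 0.001]
contact_force: [4.7, 5.5, 3.6]
finger_gap: 0.0178
grasp_force: 59.5
[[0.582, 0.101, 0.119, 0.43], [0.574, 0.097, 0.125, 0.68]] [[0.576, 0.097, 0.024, 0.53], [0.576, 0.102, 0.023, 0.93]]
```

The platter follows. Carrying on round.

```bash
python3 -m handwheel '[[0.02,-0.009,0,0,0,0],[0.036,-0.015,0,0,0,0],[0.055,-0.027,0,0,0,0],[0.053,-0.03,0,0,0,0],[0.051,-0.033,0,0,0,0],[0.05,-0.035,0,0,0,0],[0.048,-0.038,0,0,0,0],[0.045,-0.04,0,0,0,0],[0.043,-0.043,0,0,0,0],[0.041,-0.045,0,0,0,0]]'
python3 -m handwheel '[[0.038,-0.047,0,0,0,0],[0.036,-0.049,0,0,0,0],[0.033,-0.051,0,0,0,0],[0.03,-0.053,0,0,0,0],[0.027,-0.054,0,0,0,0],[0.025,-0.056,0,0,0,0],[0.021,-0.057,0,0,0,0],[0.018,-0.058,0,0,0,0],[0.015,-0.059,0,0,0,0],[0.012,-0.06,0,0,0,0]]'
python3 -m handwheel '[[0.009,-0.06,0,0,0,0],[0.006,-0.061,0,0,0,0],[0.002,-0.061,0,0,0,0],[-0.001,-0.061,0,0,0,0],[-0.004,-0.061,0,0,0,0],[-0.007,-0.06,0,0,0,0],[-0.011,-0.06,0,0,0,0],[-0.011,-0.047,0,0,0,0],[-0.009,-0.035,0,0,0,0],[-0.007,-0.023,0,0,0,0]]'
python3 -m handwheel '[[-0.004,-0.012,0,0,0,0],[0,0,0,0,0,0],[0,0,0,0,0,0]]'
```

```text
t: 17.4
tcp_pos: [0.5391, 0.0787, 0.1144]
tool_rot: [-0.002, 1.0, 0.003, -0.002]
contact_force: [-7.5, 15.1, 12.5]
finger_gap: 0.0181
grasp_force: 60.0
t: 18.23
tcp_pos: [0.511, 0.0374, 0.1139]
tool_rot: [-0.002, 1.0, 0.002, -0.011]
contact_force: [-35.8, 13.7, 46.3]
finger_gap: 0.016
grasp_force: 60.6
t: 19.07
tcp_pos: [0.5063, -0.0135, 0.1094]
tool_rot: [0.003, 1.0, -0.003, -0.018]
contact_force: [-34.5, -11.0, 12.1]
finger_gap: 0.0
grasp_force: 18.0
t: 19.32
tcp_pos: [0.5068, -0.0149, 0.1093]
tool_rot: [0.003, 1.0, -0.004, -0.018]
contact_force: [-35.6, -11.8, 18.4]
finger_gap: -0.0001
grasp_force: 20.0
```

Run:
```python
from h import *
print(sensors.get_obs()["tcp_pos"])
d=read_camera("top")
cv2.imwrite("pics/top3.png",cv2.resize(d["img"][130:290,210:390],None,fx=3.6,fy=3.6,interpolation=cv2.INTER_CUBIC))
s=read_camera("side");cv2.imwrite("pics/side3.png",cv2.resize(s["img"][110:280,230:400],None,fx=3.5,fy=3.5,interpolation=cv2.INTER_CUBIC))
np.savez("s.npz",img=s["img"],K=s["K"],dist_coeffs=s["dist_coeffs"],R=s["R"],t=s["t"])
for n in ("red_knob","red_jar","front_mark","hub","bottle"): print(n,avg(n,3).tolist())
```

```text
[ 0.5067615  -0.01493939  0.10930882]
red_knob [[0.454, -0.336, -0.002, 0.36], [0.522, -0.013, 0.122, 0.91], [0.525, -0.012, 0.123, 0.68]]
red_jar [[0.61, 0.019, -0.002, 0.27], [0.522, -0.01, 0.023, 0.94], [0.524, -0.011, 0.026, 0.74], [0.523, -0.012, 0.028, 0.92]]
front_mark [[0.525, -0.01, 0.022, 0.85], [0.524, -0.008, 0.022, 0.82], [0.524, -0.011, 0.022, 0.9], [0.527, -0.01, 0.024, 0.93], [0.525, -0.009, 0.019, 0.66], [0.526, -0.01, 0.024, 0.83]]
hub [[0.604, 0.02, 0.051, 0.71], [0.605, 0.02, 0.052, 0.75], [0.608, 0.02, 0.047, 0.67], [0.606, 0.015, 0.055, 0.6], [0.606, 0.019, 0.057, 0.82]]
bottle [[0.442, 0.353, -0.0, 0.68], [0.444, 0.358, 0.005, 0.61], [0.443, 0.355, 0.005, 0.81], [0.447, 0.35, 0.008, 0.58], [0.447, 0.353, 0.008, 0.89], [0.446, 0.351, 0.008, 0.88]]
```

View pics/side3.png

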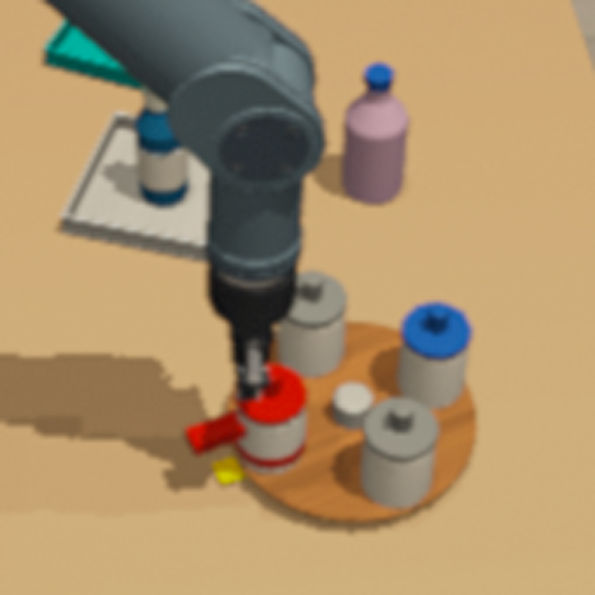

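The grip slipped off: the arc drifted outward when I re-ramped the rows. The jar still came round nearly to the front, with knob and closed fingers at crop (265,385). I'll back off, rise and measure before re-gripping.

```bash
python3 -m handwheel '[[0.06,0,-0.03,0,0,0],[0.1,0,-0.08,0,0,0],[0.1,0,-0.15,0,0,0],[0.1,0,-0.3,0,0,0],[0.2,0,-0.4,0,0,0],[0.3,0,-0.2,0,0,0],[0.3,0,0,0,0,0],[0.1,0,0,0,0,0],[0,0,0,0,0,0],[0,0,0,0,0,0]]' 0.2 60
python3 - <<'E'
from h import *
s=read_camera("side");d=read_camera("top")
cv2.imwrite("pics/both4.png",np.hstack([cv2.resize(s["img"][150:280,270:400],(400,400),interpolation=cv2.INTER_CUBIC),cv2.resize(d["img"][150:250,290:390],(400,400),interpolation=cv2.INTER_CUBIC)]))
for n in ("red_knob","red_jar","hub"): print(n,avg(n,4).tolist())
for n,z in (("red_jar",0),): pass
r=np.vstack([blob(s["img"],(0,170,60),(6,255,255),(280,200,325,250)),blob(s["img"],(174,170,60),(179,255,255),(280,200,325,250))]);print(len(r),r.min(0),r.max(0))
E
```

```text
t: 23.25
tcp_pos: [0.4308, -0.0082, 0.2007]
tool_rot: [0.0, 1.0, -0.0, -0.0]
contact_force: [0.8, 0.3, 0.2]
finger_gap: 0.0512
grasp_force: 0.0
red_knob [[0.525, -0.007, 0.125, 0.48], [0.529, -0.005, 0.12, 0.57], [0.528, -0.007, 0.12, 0.64], [0.525, -0.01, 0.124, 0.75], [0.527, -0.009, 0.121, 0.58], [0.524, -0.008, 0.124, 0.69]]
red_jar [[0.528, -0.011, 0.024, 0.47], [0.527, -0.011, 0.026, 0.74], [0.444, 0.359, -0.001, 0.62], [0.524, -0.011, 0.023, 0.75], [0.522, -0.007, 0.024, 0.71], [0.523, -0.007, 0.028, 0.84], [0.522, -0.006, 0.026, 0.78], [0.524, -0.006, 0.028, 0.82]]
hub [[0.607, 0.022, 0.054, 0.57], [0.606, 0.02, 0.051, 0.87], [0.604, 0.018, 0.05, 0.62], [0.609, 0.02, 0.052, 0.88], [0.608, 0.015, 0.056, 0.76], [0.606, 0.013, 0.056, 0.65], [0.607, 0.015, 0.057, 0.83], [0.604, 0.015, 0.056, 0.8]]
397 [283. 213.] [316. 241.]
```

View pics/both4.png

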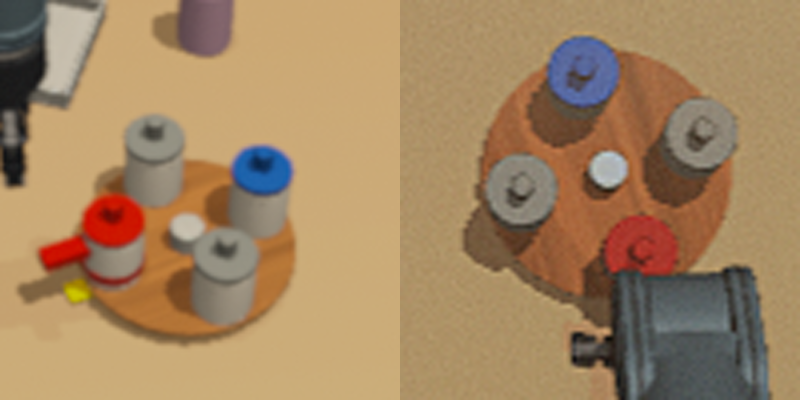

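The red jar's spout (side crop (65,252)) lines up over the yellow tongue (78,290). Its knob is at top crop (642,248). I'll check the angle from the opposite lids, then re-grip.

Run:
```python
from h import *
d=dict(np.load("d.npz"))
f=lambda x,y:[290+(x-400)/4-.4,150+y/4-.4]
P=ray(d,[f(521,190),f(700,137),f(584,72),f(641,248)],.109)[:,:2];print(P.round(4))
a=lambda v:np.degrees(np.arctan2(v[1],v[0]))%360
print("centre",P.mean(0),"angles",a(P[0]-P[1])+90,a(P[3]-P[2]))
```

```text
[[ 0.5789  0.0997]
 [ 0.6303 -0.06  ]
 [ 0.6872  0.0452]
 [ 0.5292 -0.0082]]
centre [0.60640671 0.0191917 ] angles 197.83495304787942 198.65671706519154
```

```bash
python3 -m handwheel '[[-0.15,0,0,0,0,0],[-0.3,0,0,0,0,0],[-0.35,0,0,0,0,0],[-0.3,0,0,0,0,0],[-0.17,0,0.1,0,0,0],[0,0,0.2,0,0,0],[0,0,0.2,0,0,0],[0,0,0.1,0,0,0],[0,0,0,0,0,0],[0,0,0,0,0,0]]'
```

```text
t: 26.58
tcp_pos: [0.5258, -0.0082, 0.1559]
tool_rot: [0.0, 1.0, -0.0, -0.0]
contact_force: [-0.2, -0.2, 0.6]
finger_gap: 0.051
grasp_force: 0.0
```

```bash
python3 -m handwheel '[[0,0,0.15,0,0,0],[0,0,0.15,0,0,0],[0,0,0.1,0,0,0],[0,0,0.08,0,0,0],[0,0,0.05,0,0,0],[0,0,0.03,0,0,0],[0,0,0.01,0,0,0],[0,0,0,0,0,0],[0,0,0,0,0,0]]'
python3 -m handwheel '[[0,0,0,0,0,0],[0,0,0,0,0,0],[0,0,0,0,0,0],[0,0,0,0,0,0],[0,0,0,0,0,0],[0,0,0,0,0,0]]' -1 60
python3 - <<'E'
from h import *
s=read_camera("side");d=read_camera("top")
cv2.imwrite("pics/both5.png",np.hstack([cv2.resize(s["img"][150:280,270:400],(400,400),interpolation=cv2.INTER_CUBIC),cv2.resize(d["img"][150:250,290:390],(400,400),interpolation=cv2.INTER_CUBIC)]))
for n in ("red_knob","red_jar","bottle"): print(n,avg(n,2).tolist())
E
```

```text
t: 27.33
tcp_pos: [0.5263, -0.0081, 0.1134]
tool_rot: [0.0, 1.0, 0.0, 0.0]
contact_force: [0.4, 0.4, -0.0]
finger_gap: 0.0514
grasp_force: 0.0
t: 27.83
tcp_pos: [0.5261, -0.0083, 0.1137]
tool_rot: [0.0, 1.0, -0.0, 0.0]
contact_force: [-1.8, 0.3, 5.5]
finger_gap: 0.0177
grasp_force: 58.4
red_knob [[0.455, -0.337, 0.001, 0.69], [0.525, -0.009, 0.123, 0.82], [0.524, -0.01, 0.121, 0.64]]
red_jar [[0.522, -0.005, 0.028, 0.64], [0.522, -0.008, 0.028, 0.6]]
bottle [[0.607, 0.019, 0.05, 0.62], [0.444, 0.351, 0.003, 0.65], [0.446, 0.351, 0.007, 0.56], [0.445, 0.351, 0.006, 0.79]]
```

View pics/both5.png

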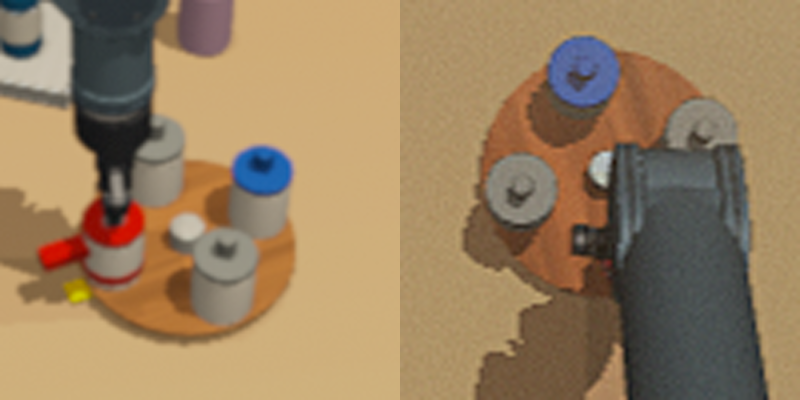

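The red knob is gripped with the spout over the tongue (crop (65,255) over (78,290)), within about half a degree, and the bottle is in the tray. Handing in.

```bash
python3 -c "
from station import job,sensors
o=sensors.get_obs();print(o['t'],o['tcp_pos'],o['grasp_force'],o['contact_force']);print(job.close_job())"
```

```text
29.1333 [ 0.52609712 -0.00827921  0.11364774] 58.44613015651703 [-2.06158022 -1.08082707  5.93286976]
the job is handed in; nothing more can be done
None
```

The job is handed in at 29 s: the bottle stands upright in the steel tray, and the red jar is within about a degree of the front with its knob still gripped; part-way through the turn the grip slipped off the knob and the shut fingers pushed the jar the rest of the way (wrist force up to about 60 N), so I backed off and re-gripped it.

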